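Set the slice stop of a bar cutter with its thumbwheel

TASK

Set the slice width on the bar cutter: roll the knurled thumbwheel under a fingertip, stroke after stroke, until the stop plate has closed in on the blade and its black pointer stands level with the red gauge clip on the scale. Turn it only by stroking the wheel's rim: do not pinch the wheel, do not push the stop plate, and leave the blade down and the nougat, jar, spoon and plate where they are. Finish with the hand clear of everything.

Things in the scene. Friction and masses are not known exactly. Their poses are not given: they have to be found in the camera images.
- cutter: Bench bar cutter, immovable: white board 200 x 400 mm, top at z = 30 mm. Origin: centre of the underside, on the worktop; x away from the operator, y along the board to the thumbwheel end, z up. Blade slot across at y = -50 mm; the arm's black handle reaches to x = -222, z up to 108 mm. Aluminium fence with white scale along the far edge, x 62 to 92 mm, top z = 75 mm.
- wheel: Thumbwheel with knurled black rubber rim, 64 mm diameter, 20 mm wide. Origin: its centre, at x = -10, y = 162, z = 64 mm of the cutter; own y axis = its axis = the cutter's y. Stroking its top along the cutter's +x closes the stop on the blade, -x opens; 10 mm of rim travel moves the stop 1 mm (20 mm a turn). It takes 2 N along the rim and stays put; a press of about 5 N grips it. It gives under 1 mm: touch down slowly.
- stop: Slice stop: upright steel plate 130 x 6 mm, z 35 to 90 mm, square to the cutter's y, with a pointer, a brass screw and two guide rods (z = 64 mm) that run through the end block and stick out up to 35 mm past the board's +y end. Slides along the cutter's y only, driven by the wheel. Origin: at the cutter's x and z origin, in the plane of the plate face towards the blade (-y).
- pointer (a point): Tip of the black pointer that the stop carries over the fence scale, at its upper edge, 85 mm above the worktop. It points along the cutter's +x at the red clip's tip and moves with the stop along the cutter's y.
- rim_top (a point): Topmost point of the wheel's rim (fixed in the cutter), 96 mm above the worktop. The rim stands 8 mm out of a slot in an aluminium end block with a flat top at z = 88 mm (cutter x -75 to 55, y 130 to 194 mm), so about 20 mm of the rim to each side of this point along the cutter's x is open to a fingertip from above.
- mark (a point): Tip of the red gauge clip clamped immovably on the fence (12 mm wide, top z = 83 mm), pointing along the cutter's -x at the pointer. Done when pointer and mark have the same y in the cutter's frame; the tips then face each other 1.5 mm apart. At the start the pointer stands 12 to 26 mm to the +y side (gap too wide).
- blade_arm (a joint): Hinge of the cutter's blade arm with black handle; 0 = blade fully down in its slot (as it starts and must stay), grows in rad as the handle is lifted.
- nougat: Loose dark chocolate-coated bar of nougat 32 x 100 x 28 mm lying on the board by the fence, on the other side of the blade. Origin: centre of its underside. Leave alone.
- jar: Loose amber glass jar with white lid, 62 mm diameter, 80 mm high, on the worktop to the left of the cutter. Origin: centre of its underside. Leave alone.
- spoon: Loose dark steel spoon, 180 mm long, lying on the worktop to the left of the cutter. Origin: middle of its underside. Leave alone.
- plate: Loose white plate, 210 mm diameter, 30 mm high with the small fluted cake on it, to the right of the cutter. Origin: centre of its underside. Leave alone.

How it is judged:
By the outcome, as a careful person would: the job done as asked, in the order asked, and still so for the second after the job is handed in, with the robot touching nothing.
It also fails if it takes over 64 s, if anything falls off the work surface, if the arm or the gripper's body presses on something with over 40 N, if the wrist force passes 120 N, or if a joint passes its speed limit or range.

ROBOT

A 6-joint arm with a two-finger parallel gripper is mounted at the origin on the work surface. World frame = base frame: x ahead of the robot, y to its left, z up, the work surface at z = 0. Lengths are in m, angles in rad, forces in N, time in s.
With the tool pointing down it reaches from about 0.25 to 0.725 m from the base axis. Payload 4 kg.
Tool frame: the origin (TCP) lies on the centre line of the jaws, within the pads' length; the fingertips stand ahead of it and the grasp point (between the pads) lies 11 mm behind it (bot.tip_extent is the z of the fingertips in the tool frame, in m); z points along the fingers, y is the direction in which the jaws open and shut (so a half turn about z gives the same grasp; the last joint's range is limited). The gripper opens to 85 mm and grips with 20 to 120 N. Pads are 22 mm wide; open, the fingers measure 114 mm over their backs; the gripper's body (76 mm by 85 mm) begins 54 mm behind the grasp point. The pads swing forward as they close: fully open they stand 13 mm farther back than shut.
Start: joints at [1.198, 0.241, 0.005, 1.335, 0, 1.571], TCP at [0.182, 0.466, 0.239] pointing down, gripper open.
Joint ranges: [-2.72, 2.72], [-1.05, 1.87], [-1.09, 1.28], [-1.99, 2.15], [-1.42, 1.44], [-3.14, 3.14]. Speed limits (rad/s): [2.79, 2.79, 3.14, 3.14, 3.14, 3.14].

INTERFACE

Orientations are given as a unit quaternion [x, y, z, w].
In Python, from workcell import bot gives the robot as it stands.
- The arm moves only by the shell command python3 -m jog 'ROWS'. ROWS is JSON, a list that holds one entry, the list of rows, each a list of 7 numbers: the shift along the world's x, y, z in m, then the turn, a rotation vector about the world's x, y, z in degrees, then the closure in counts, from 0 (fully open) to 255 (shut). In form: [[[tx, ty, tz, ax, ay, az, fingers], ...]]. A call has 1 to 10 rows; each row is the pose to reach, as a shift and turn from the pose commanded when the call began; what a row does not reach only later rows make up. A row lasts 1/12 s, in which the tool goes at most 41.7 mm and 7.16 degrees, less where a joint would pass 70% of its speed; a pose out of reach is approached as far as the arm can. A call with a gripper value outside its range is refused whole. The fingers move at their own pace and stop on an object; the grip force is fixed at half the most. Time passes only in rows, so rows that repeat a pose let the fingers close. It gives the time, the measured TCP pose, the force and the opening at its end, in the units of the state.
- bot.get_obs(): the state, without advancing time (a new reading comes with each control period).
- bot.camera(name): name is "side" or "top"; returns the picture (420x560x3 uint8, blue, green, red); there is no depth.
- bot.camera_model(name): a dict with "K" (3x3 intrinsics, pixels), "k1" (the pictures are not rectified: a ray, as slopes to the right and down, at radius r is drawn at 1 + k1 r^2 times it, then the intrinsics apply), "T" (4x4, takes a point from camera to world coordinates). Camera axes: x right, y down, z forward; pixel columns grow to the right and rows downward; lengths in m; the calibration is good to about 2 mm. A picture is of the moment at which its call begins. camera_model takes no time and is no camera call.
- bot.job_done(): hands the job in, once; it reports no verdict.
The state is a dict: "clock": time; "joint_pos": joint angles; "joint_vel": joint speeds; "tau": joint torques, N m; "eef_pos": TCP position; "tool_rot": TCP orientation; "ft_force": force on the tool from outside, world axes, zero at the start; "ft_torque": the same for the moment, N m; "grip_width": finger opening in m.
Only numpy, scipy, OpenCV 4.12 (cv2) and the standard library are available. Lean on these libraries where they do the work, as an engineer would, in place of code of your own. Each camera call takes 0.05 s, during which the arm holds its last target. There are 200 camera calls.

## Working session

There is one attempt and no reset: what is moved stays moved. The work goes in short steps, Python scripts to look and compute and a shell command to move; the robot and the scene stay as the last step left them, time stands still between calls to the robot, and variables do not carry over. Pictures are saved under pics/ and viewed, about 8 in all and at most 12, crops included, and the job is handed in when it is done.

```bash
mkdir -p pics; ls; python3 - <<'E'
from workcell import bot
import cv2, numpy as np
for n in("side","top"):
    cv2.imwrite(f"pics/{n}0.png",bot.camera(n)); m=bot.camera_model(n); print(n,np.round(m["K"],1).tolist(),m["k1"],np.round(m["T"],3).tolist())
o=bot.get_obs(); print(o, bot.tip_extent)
E
```

```text
pics
side [[472.8, 0.0, 280.2], [0.0, 472.8, 211.6], [0.0, 0.0, 1.0]] 0.016628598590865025 [[0.998, -0.057, 0.041, 0.523], [-0.069, -0.698, 0.713, -1.064], [-0.012, -0.714, -0.7, 0.997], [0.0, 0.0, 0.0, 1.0]]
top [[399.6, 0.0, 276.3], [0.0, 399.6, 207.1], [0.0, 0.0, 1.0]] -0.09090824235609309 [[0.012, -0.982, 0.186, 0.331], [-1.0, -0.01, 0.011, -0.122], [-0.009, -0.186, -0.982, 1.39], [0.0, 0.0, 0.0, 1.0]]
{'clock': 0.1, 'joint_pos': array([ 1.19797980e+00,  2.41332095e-01,  3.88318997e-03,  1.33525566e+00,
       -1.63604400e-05,  1.57080850e+00]), 'joint_vel': array([ 0.00119569, -0.00129554,  0.00231611, -0.00078555, -0.00018372,
       -0.00134421]), 'tau': array([-3.06597522e-04, -3.73137546e+01,  2.53010005e+01,  1.08716244e-02,
        1.96086194e-05, -4.40482722e-06]), 'eef_pos': array([0.18192009, 0.46512826, 0.23851402]), 'tool_rot': array([ 1.85336475e-01,  9.82674657e-01, -9.39108978e-04, -1.68783558e-04]), 'ft_force': array([0.16960327, 0.38709007, 0.56703726]), 'ft_torque': array([0.02412525, 0.01775756, 0.01749474]), 'grip_width': 0.08570772261274417} 0.008
```

View pics/top0.png

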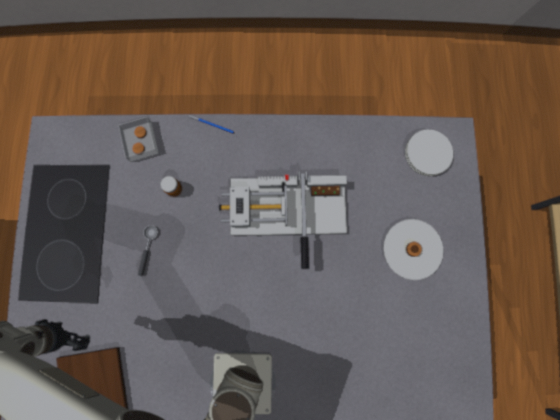

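View pics/side0.png

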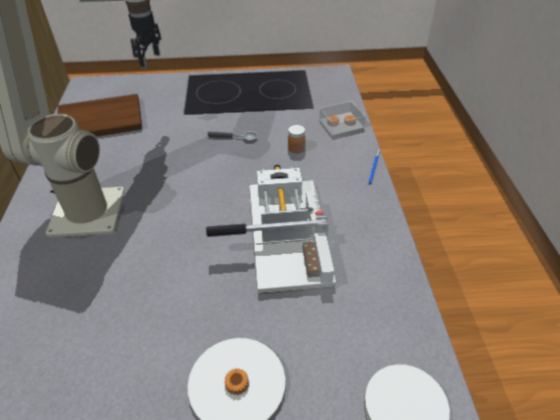

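The top view shows the cutter at about columns 230–348, rows 175–236. The wheel end is at the left (+y world), the wheel is near (240,205), and the red clip is near (287,178). In the side view the wheel is near (279,176) and the clip near (319,213). Next I'll zoom in on both.

```bash
cat > h.py <<'E'
from workcell import bot
import cv2, numpy as np
def ray(n,uv):
    m=bot.camera_model(n);K=m["K"];T=np.array(m["T"])
    d=np.array([(uv[0]-K[0][2])/K[0][0],(uv[1]-K[1][2])/K[1][1]]);s=d.copy()
    for _ in range(20): s=d/(1+m["k1"]*(s@s))
    return T[:3,3],T[:3,:3]@np.array([*s,1])
def onz(n,uv,z):
    c,v=ray(n,uv); return c+v*(z-c[2])/v[2]
def proj(n,p):
    m=bot.camera_model(n);K=np.array(m["K"]);T=np.array(m["T"])
    q=T[:3,:3].T@(np.asarray(p)-T[:3,3]);s=q[:2]/q[2];s=s*(1+m["k1"]*(s@s));return K[:2,:2]@s+K[:2,2]
def tri(a,b):
    (c1,v1),(c2,v2)=ray("top",a),ray("side",b)
    t=np.linalg.lstsq(np.c_[v1,-v2],c2-c1,rcond=None)[0]
    p,q=c1+v1*t[0],c2+v2*t[1]; return (p+q)/2,np.linalg.norm(p-q)
E
python3 - <<'E'
import cv2,numpy as np
a=cv2.imread("pics/top0.png");b=cv2.imread("pics/side0.png")
A=cv2.resize(a[165:245,215:355],None,fx=5.6,fy=5.6,interpolation=cv2.INTER_CUBIC)
cv2.imwrite("pics/topz.png",A)
B=cv2.resize(b[160:295,200:340],None,fx=4.4,fy=4.4,interpolation=cv2.INTER_CUBIC)
cv2.imwrite("pics/sidez.png",B)
from h import *
for n,i in(("top",a),("side",b)):
    h=cv2.cvtColor(i,cv2.COLOR_BGR2HSV);m=((h[...,0]<8)|(h[...,0]>172))&(h[...,1]>130)&(h[...,2]>110)
    m[:165]=0;m[245:]=0;m[:,:270]=0;m[:,335:]=0
    k,l,s,c=cv2.connectedComponentsWithStats(m.astype(np.uint8));print(n,s[1:].tolist(),c[1:].round(1).tolist())
E
```

```text
top [[285, 175, 3, 5, 12]] [[286.2, 176.8]]
side [[318, 212, 3, 1, 3]] [[319.0, 212.0]]
```

View pics/topz.png

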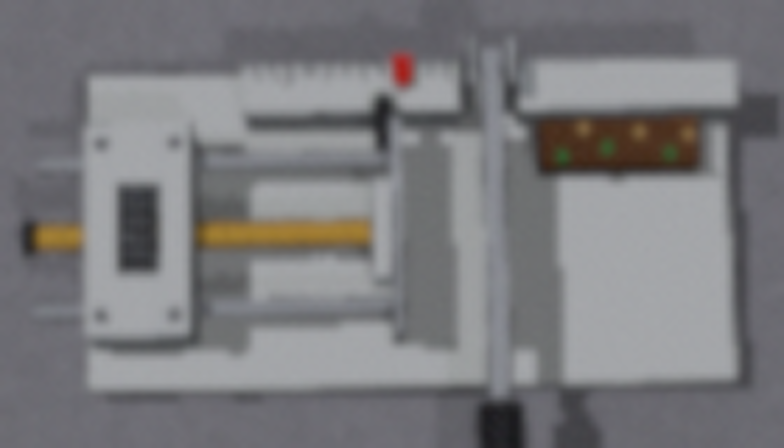

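View pics/sidez.png

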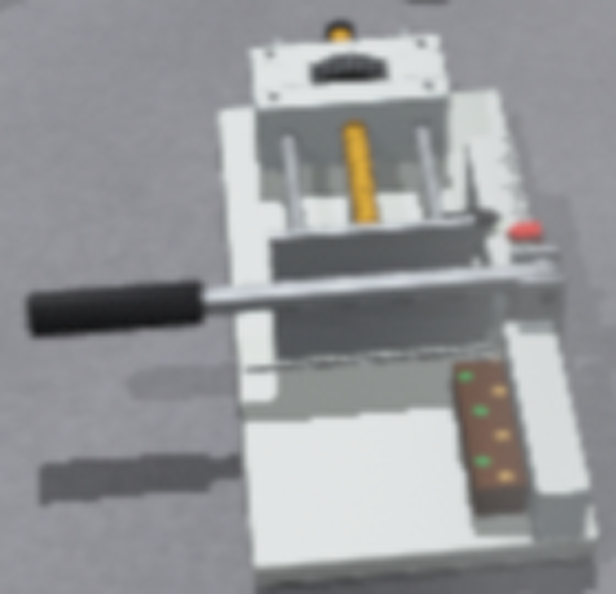

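In the zooms the slot with the wheel is centred near (239.2,205.3) in the top view. The pointer column is near 283 and the clip near 286.4. Next I'll compute the positions.

```bash
python3 - <<'E'
from h import *
f=lambda x,y,z:onz("top",((x+.5)/5.6-.5+215,(y+.5)/5.6-.5+165),z)
g=lambda x,y,z:onz("side",((x+.5)/4.4-.5+200,(y+.5)/4.4-.5+160),z)
p=lambda *a:print(a[0],np.round(a[1],4))
bl,br,tl=f(88,388,.03),f(740,381,.03),f(88,75,.03)
p("bl",bl);p("br",br);p("tl",tl);p("len/wid",[np.linalg.norm(bl-br),np.linalg.norm(bl-tl)])
v=bl-br;yaw=np.arctan2(-v[0],v[1]);p("yaw board deg",np.degrees(yaw))
w=f(738,60,.075)-f(738,110,.075)
v=f(85,336,.088)-f(193,338,.088);p("block",v)
a,b,c,d=f(85,122,.088),f(193,122,.088),f(193,338,.088),f(85,336,.088);p("block ctr",(a+b+c+d)/4);p("blk dims",[np.linalg.norm(a-b),np.linalg.norm(b-c)])
wt=f(138,228,.09);p("wheel top",wt);
a,b,c,d=g(250,48,.088),g(438,36,.088),g(449,96,.088),g(255,107,.088);p("block ctr side",(a+b+c+d)/4);p("blk dims",[np.linalg.norm(a-b),np.linalg.norm(b-c)])
v=b-a;p("yaw side",np.degrees(np.arctan2(v[1],v[0])))
p("wheel side",g(349,60,.096))
R=np.array([[np.cos(yaw),-np.sin(yaw)],[np.sin(yaw),np.cos(yaw)]])
ctr=(br+tl)[:2]/2;p("rim from board",ctr+R@[-.01,.162])
p("clip,pointer",[f(402,70,.083),f(383,97,.085)])
print(R.T@(f(383,97,.085)-f(402,87,.083))[:2])
E
```

```text
bl [0.4945 0.049  0.03  ]
br [ 0.5028 -0.35    0.03  ]
tl [0.6922 0.0556 0.03  ]
len/wid [0.3991 0.1979]
yaw board deg 1.1954
block [0.0005 0.0637 0.    ]
block ctr [0.583  0.0145 0.088 ]
blk dims [0.0649 0.1305]
wheel top [0.5829 0.0148 0.09  ]
block ctr side [0.5824 0.0131 0.088 ]
blk dims [0.1296 0.0634]
yaw side 0.9053
wheel side [0.5832 0.0153 0.096 ]
rim from board [0.5841 0.0145]
clip,pointer [[ 0.6829 -0.141   0.083 ]
 [ 0.6655 -0.1297  0.085 ]]
[-0.00658976  0.01154123]
```

Rim top is at about (0.583, 0.0145), yaw about 1.2°. Block and board sizes match the given ones, and the gap is about 12 mm. Now I'll approach with the jaws shut, above the wheel.

```bash
python3 -m jog '[[[0.39,-0.451,0,0,0,22.5,255],[0.39,-0.451,0,0,0,22.5,255],[0.39,-0.451,0,0,0,22.5,255],[0.39,-0.451,0,0,0,22.5,255],[0.39,-0.451,0,0,0,22.5,255],[0.39,-0.451,0,0,0,22.5,255],[0.39,-0.451,0,0,0,22.5,255],[0.39,-0.451,0,0,0,22.5,255],[0.39,-0.451,0,0,0,22.5,255],[0.39,-0.451,0,0,0,22.5,255]]]'
python3 -c "
from workcell import bot
o=bot.get_obs();print(o,bot.tip_extent)"
```

```text
clock: 0.93
eef_pos: [0.4465, 0.1591, 0.2391]
tool_rot: [-0.01, 1.0, -0.0, -0.0]
ft_force: [1.2, 0.4, 0.3]
grip_width: 0.0002
{'clock': 0.9333, 'joint_pos': array([ 3.42149466e-01,  1.89659812e-01, -6.05308117e-02,  1.32108187e+00,
        1.26861355e-04,  3.22369715e-01]), 'joint_vel': array([-1.00789402,  0.32932698,  0.40566404,  0.06609033,  0.00610356,
       -0.99970155]), 'tau': array([  2.68229775, -37.09289074,  23.44050586,   0.31775141,
        -0.13960329,   0.80659982]), 'eef_pos': array([0.44651687, 0.15906997, 0.23909913]), 'tool_rot': array([-9.88969884e-03,  9.99951065e-01, -1.76962252e-05, -2.45751078e-04]), 'ft_force': array([1.16443354, 0.44863921, 0.28615857]), 'ft_torque': array([ 0.05893247, -0.12462652, -0.01476784]), 'grip_width': 0.00019631418581731824} 0.008
```

```bash
python3 -m jog '[[[0.117,-0.135,-0.03,0,0,0,255],[0.117,-0.135,-0.06,0,0,0,255],[0.117,-0.135,-0.1,0,0,0,255],[0.117,-0.135,-0.1,0,0,0,255],[0.117,-0.135,-0.1,0,0,0,255],[0.117,-0.135,-0.1,0,0,0,255],[0.117,-0.135,-0.1,0,0,0,255],[0.117,-0.135,-0.1,0,0,0,255]]]'
python3 - <<'E'
from h import *
a=bot.camera("side");b=bot.camera("top")
A=cv2.resize(a[110:230,230:370],None,fx=4,fy=4,interpolation=cv2.INTER_CUBIC)
cv2.imwrite("pics/app.png",A);cv2.imwrite("pics/appt.png",b);print(bot.get_obs()["eef_pos"],bot.get_obs()["tool_rot"])
E
```

```text
clock: 1.6
eef_pos: [0.5623, 0.0262, 0.139]
tool_rot: [-0.01, 1.0, 0.0, -0.001]
ft_force: [0.6, 0.7, 0.0]
grip_width: 0.0003
[0.5629029  0.02706184 0.14065509] [-1.06504932e-02  9.99942908e-01  1.76116385e-04  8.47105933e-04]
```

View pics/app.png

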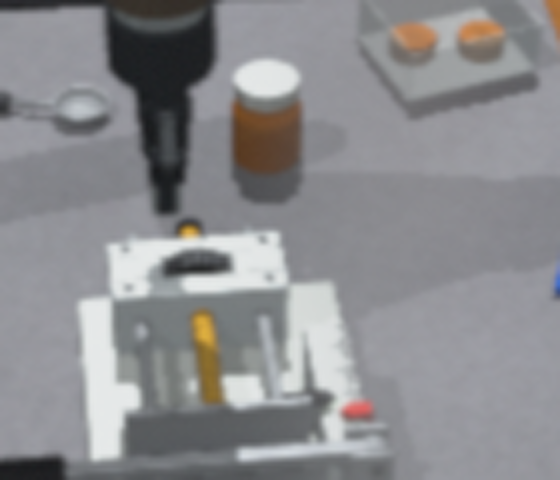

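The tip shows at about (272,163) in the side view, clear of everything, on the operator side of the wheel. Tool yaw is 91.2°, which matches the cutter. Next is a slow touch-down.

```bash
python3 -m jog '[[[0.011,-0.0125,-0.01,0,0,0,255],[0.011,-0.0125,-0.02,0,0,0,255],[0.011,-0.0125,-0.03,0,0,0,255],[0.011,-0.0125,-0.0315,0,0,0,255],[0.011,-0.0125,-0.0325,0,0,0,255],[0.011,-0.0125,-0.0325,0,0,0,255]]]'
python3 -m jog '[[[0,0,-0.0005,0,0,0,255],[0,0,-0.001,0,0,0,255],[0,0,-0.0015,0,0,0,255],[0,0,-0.002,0,0,0,255],[0,0,-0.002,0,0,0,255]]]'
python3 -c "
from h import *
print(bot.get_obs()['eef_pos'])
for z in(.118,.131):print(proj('side',[.563,.027,z]))"
```

```text
clock: 2.2
eef_pos: [0.5733, 0.0142, 0.1069]
tool_rot: [-0.01, 1.0, 0.0, -0.0]
ft_force: [0.5, 0.1, 0.2]
grip_width: 0.0004
clock: 2.62
eef_pos: [0.5739, 0.0135, 0.1049]
tool_rot: [-0.01, 1.0, -0.0, 0.0]
ft_force: [0.4, 0.5, -0.2]
grip_width: 0.0001
[0.57386004 0.0134756  0.10487998]
[271.72902856 165.32289867]
[271.6194075  161.85012028]
```

```bash
python3 -m jog '[[[0,0,-0.0003,0,0,0,255],[0,0,-0.0006,0,0,0,255],[0,0,-0.0009,0,0,0,255],[0,0,-0.0009,0,0,0,255]]]'
python3 -m jog '[[[0,0,-0.0003,0,0,0,255],[0,0,-0.0005,0,0,0,255],[0,0,-0.0005,0,0,0,255]]]'
```

```text
clock: 2.95
eef_pos: [0.5739, 0.0135, 0.104]
tool_rot: [-0.01, 1.0, -0.0, 0.0]
ft_force: [-0.2, 0.4, 0.2]
grip_width: 0.0
clock: 3.2
eef_pos: [0.5739, 0.0135, 0.1039]
tool_rot: [-0.01, 1.0, -0.0, 0.0]
ft_force: [-1.8, 0.7, 3.7]
grip_width: 0.0002
```

```bash
python3 -m jog '[[[0,0,-0.0004,0,0,0,255],[0,0,-0.0004,0,0,0,255],[0.003,0,-0.0004,0,0,0,255],[0.006,0.0001,-0.0004,0,0,0,255],[0.009,0.0002,-0.0004,0,0,0,255],[0.012,0.0003,-0.0004,0,0,0,255],[0.015,0.0003,-0.0004,0,0,0,255],[0.018,0.0004,-0.0004,0,0,0,255],[0.018,0.0004,-0.0004,0,0,0,255]]]'
```

```text
clock: 3.95
eef_pos: [0.5927, 0.014, 0.1039]
tool_rot: [-0.01, 1.0, 0.0, 0.001]
ft_force: [-0.4, -1.0, 5.6]
grip_width: -0.0001
```

```bash
python3 -m jog '[[[0,0,0.004,0,0,0,255],[-0.018,-0.0004,0.004,0,0,0,255],[-0.018,-0.0004,0.0015,0,0,0,255],[-0.018,-0.0004,0.0004,0,0,0,255],[-0.018,-0.0004,0,0,0,0,255],[-0.0135,-0.0003,0,0,0,0,255],[-0.009,-0.0002,0,0,0,0,255],[-0.0045,-0.0001,0,0,0,0,255],[0,0,0,0,0,0,255],[0,0,0,0,0,0,255]]]'
python3 -m jog '[[[0,0,0.004,0,0,0,255],[-0.018,-0.0004,0.004,0,0,0,255],[-0.018,-0.0004,0.0015,0,0,0,255],[-0.018,-0.0004,0.0004,0,0,0,255],[-0.018,-0.0004,0,0,0,0,255],[-0.0135,-0.0003,0,0,0,0,255],[-0.009,-0.0002,0,0,0,0,255],[-0.0045,-0.0001,0,0,0,0,255],[0,0,0,0,0,0,255],[0,0,0,0,0,0,255]]]'
python3 - <<'E'
from h import *
for n in("side","top"): cv2.imwrite(f"pics/{n}1.png",bot.camera(n))
a=cv2.imread("pics/top1.png");b=cv2.imread("pics/side1.png");c=cv2.imread("pics/top0.png");d=cv2.imread("pics/side0.png")
z=lambda i,y,x:cv2.resize(i[y:y+40,x:x+56],None,fx=7,fy=7,interpolation=cv2.INTER_CUBIC)
cv2.imwrite("pics/cmp.png",np.vstack([np.hstack([z(c,165,250),z(a,165,250)]),np.hstack([z(d,190,280),z(b,190,280)])]))
E
```

```text
clock: 4.78
eef_pos: [0.5936, 0.0141, 0.1038]
tool_rot: [-0.01, 1.0, 0.0, 0.001]
ft_force: [-0.5, 1.5, 5.3]
grip_width: -0.0001
clock: 5.62
eef_pos: [0.5936, 0.014, 0.1038]
tool_rot: [-0.01, 1.0, 0.0, 0.001]
ft_force: [0.3, 0.0, 6.0]
grip_width: -0.0002
```

View pics/cmp.png

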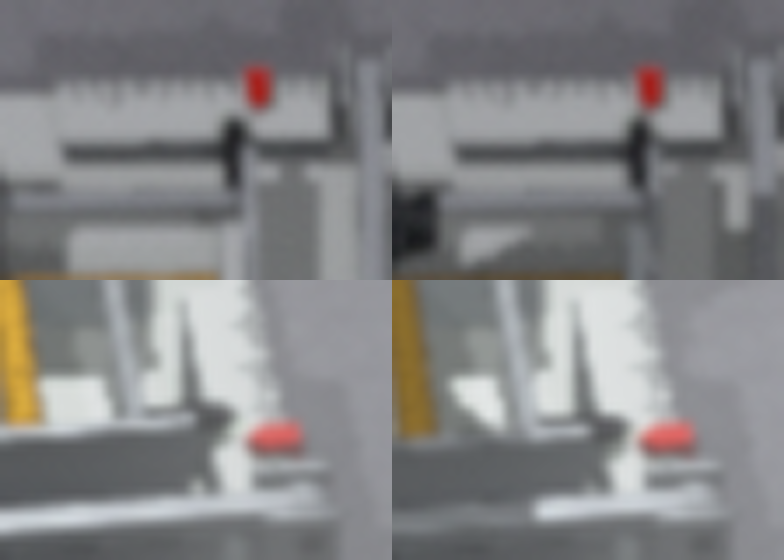

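The pointer moved about 1.9 px (6 mm) in the top view, from column 283.3 to about 285.1. The clip is at about 286.8, so some 5 mm remains. I'll measure that at sub-pixel level.

```bash
cat > gap.py <<'E'
from h import *
import sys
def gap(img,show=0):
    g=img.astype(float); gray=g.mean(2); red=np.clip(g[...,2]-g[...,:2].max(2)-15,0,None)
    R=red[173:183,280:294]; vv,uu=np.mgrid[173:183,280:294]
    if show: print(gray[176:192,278:294].astype(int)); print(R.astype(int))
    cu,cv_=(R*uu).sum()/R.sum(),(R*vv).sum()/R.sum()
    c=onz("top",(cu,cv_),.080); out=[]
    for v in range(182,186):   # pointer rows over the fence
        r=gray[v,277:293]; w=np.clip(np.median(r)-12-r,0,None); i=w.argmax(); lo,hi=max(i-3,0),i+4
        u=(w[lo:hi]*np.arange(277+lo,277+hi)).sum()/w[lo:hi].sum()
        p=onz("top",(u,v),.085); d=p-c; a=np.radians(1.1)
        out.append((v,round(u,2),round(1000*(d[1]*np.cos(a)-d[0]*np.sin(a)),2)))
    return round(cu,2),round(cv_,2),out
if __name__=="__main__":
    for k,f in enumerate(sys.argv[1:]): print(f,gap(cv2.imread(f),k==1))
E
python3 gap.py pics/top0.png pics/top1.png
```

```text
pics/top0.png (np.float64(286.4), np.float64(176.78), [(182, np.float64(283.09), np.float64(11.47)), (183, np.float64(283.1), np.float64(11.46)), (184, np.float64(283.14), np.float64(11.38)), (185, np.float64(282.62), np.float64(13.15))])
[[122 116 116 118 113 117 117  96  76  81  95 111 124 123 125 128]
 [142 135 136 144 137 130 131 101  75  80  96 122 139 138 140 144]
 [153 147 146 156 151 144 138 106  78  80  98 126 148 149 151 153]
 [160 156 154 161 161 156 146 115  88  85 106 132 156 160 160 160]
 [162 162 161 164 164 158 145 121 104 110 127 145 159 163 162 162]
 [163 163 164 163 160 150 129 109 113 133 151 158 162 164 164 164]
 [164 163 163 161 154 131  96  77 100 135 156 162 164 163 164 164]
 [159 159 159 156 145 114  68  49  76 116 144 155 158 158 158 158]
 [138 137 137 135 124  96  55  39  63  93 115 131 134 134 132 133]
 [ 99  98  96  95  87  69  44  41  65  88  90  92  92  90  89  87]
 [ 77  75  74  69  62  52  37  47  79 101  90  77  73  73  71  71]
 [ 86  85  86  82  72  58  41  50  86 112 101  92  89  85  83  84]
 [121 119 120 119 109  84  52  50  87 118 121 121 116 104
[... 338 characters left out ...]
0   0   0  10  58  87  77  40   0   0   0   0   0]
 [  0   0   0   0   8  66 109  98  49   0   0   0   0   0]
 [  0   0   0   0   3  56 110 102  52   0   0   0   0   0]
 [  0   0   0   0   1  49 101  99  46   0   0   0   0   0]
 [  0   0   0   0   0  29  72  69  25   0   0   0   0   0]
 [  0   0   0   0   0   3  25  21   0   0   0   0   0   0]
 [  0   0   0   0   0   0   0   0   0   0   0   0   0   0]
 [  0   0   0   0   0   0   0   0   0   0   0   0   0   0]]
pics/top1.png (np.float64(286.39), np.float64(176.8), [(182, np.float64(284.95), np.float64(5.18)), (183, np.float64(284.96), np.float64(5.18)), (184, np.float64(285.04), np.float64(4.95)), (185, np.float64(284.58), np.float64(6.55))])
```

```bash
python3 -m jog '[[[0,0,0.004,0,0,0,255],[-0.018,-0.0004,0.004,0,0,0,255],[-0.018,-0.0004,0.0015,0,0,0,255],[-0.018,-0.0004,0.0004,0,0,0,255],[-0.018,-0.0004,0,0,0,0,255],[-0.0135,-0.0003,0,0,0,0,255],[-0.009,-0.0002,0,0,0,0,255],[-0.0045,-0.0001,0,0,0,0,255],[0,0,0,0,0,0,255],[0,0,0,0,0,0,255]]]'
python3 -c "
from h import *
cv2.imwrite('pics/top2.png',bot.camera('top'))"
python3 -m jog '[[[0,0,0.004,0,0,0,255],[-0.018,-0.0004,0.004,0,0,0,255],[-0.018,-0.0004,0.0015,0,0,0,255],[-0.018,-0.0004,0.0004,0,0,0,255],[-0.018,-0.0004,0,0,0,0,255],[-0.0135,-0.0003,0,0,0,0,255],[-0.009,-0.0002,0,0,0,0,255],[-0.0045,-0.0001,0,0,0,0,255],[0,0,0,0,0,0,255],[0,0,0,0,0,0,255]]]'
python3 -m jog '[[[0,0,0.004,0,0,0,255],[-0.05,0,0.03,0,0,0,255],[-0.1,0.04,0.06,0,0,0,255],[-0.1,0.08,0.06,0,0,0,255],[-0.1,0.1,0.06,0,0,0,255],[-0.1,0.1,0.06,0,0,0,255]]]'
python3 - <<'E'
from h import *
for n in("side","top"): cv2.imwrite(f"pics/{n}3.png",bot.camera(n))
from gap import gap
for k in(0,1,2,3):
    i=cv2.imread(f"pics/top{k}.png");print(gap(i));print(i[181:185,278:294].mean(2).astype(int))
z=lambda i,y,x:cv2.resize(i[y:y+40,x:x+56],None,fx=7,fy=7,interpolation=cv2.INTER_CUBIC)
cv2.imwrite("pics/cmp3.png",np.hstack([z(cv2.imread("pics/top3.png"),165,250),z(cv2.imread("pics/side3.png"),190,280)]))
E
```

```text
clock: 6.55
eef_pos: [0.5936, 0.014, 0.1038]
tool_rot: [-0.01, 1.0, 0.0, 0.001]
ft_force: [1.2, 0.1, 5.5]
grip_width: -0.0001
clock: 7.43
eef_pos: [0.5937, 0.014, 0.1038]
tool_rot: [-0.01, 1.0, 0.0, 0.001]
ft_force: [0.4, 0.2, 5.3]
grip_width: -0.0003
clock: 7.93
eef_pos: [0.4906, 0.1186, 0.1647]
tool_rot: [-0.013, 1.0, 0.002, 0.001]
ft_force: [0.2, 0.3, 0.5]
grip_width: 0.0004
(np.float64(286.4), np.float64(176.78), [(182, np.float64(283.09), np.float64(11.47)), (183, np.float64(283.1), np.float64(11.46)), (184, np.float64(283.14), np.float64(11.38)), (185, np.float64(282.62), np.float64(13.15))])
[[166 165 162 151 134 125 133 139 139 144 155 161 165 165 166 165]
 [165 164 156 135  97  77  96 125 150 161 164 165 166 166 166 165]
 [161 160 148 116  70  46  66 107 142 157 160 161 159 160 160 159]
 [140 137 128  98  56  36  56  88 116 133 136 137 135 136 134 134]]
(np.float64(286.39), np.float64(176.8), [(182, np.float64(284.95), np.float64(5.18)), (183, np.float64(284.96), np.float64(5.18)), (184, np.float64(285.04), np.float64(4.95)), (185, np.float64(284.58), np.float64(6.55))])
[[1
[... 545 characters left out ...]
2 163]
 [164 164 164 163 161 149 120  84  76 112 150 160 162 163 163 163]
 [158 159 159 159 155 138  94  51  55  97 132 148 156 158 158 157]
 [138 138 138 137 134 116  73  39  44  75 103 118 131 134 132 132]]
(np.float64(286.39), np.float64(176.81), [(182, np.float64(286.03), np.float64(1.54)), (183, np.float64(286.18), np.float64(1.08)), (184, np.float64(286.28), np.float64(0.81)), (185, np.float64(285.77), np.float64(2.54))])
[[164 164 164 163 164 162 149 118  90 111 145 158 163 164 164 164]
 [164 164 164 163 163 160 140  96  66  96 137 157 162 163 163 163]
 [159 159 160 159 159 153 130  79  45  70 110 143 156 159 158 157]
 [139 138 138 137 138 131 110  65  38  55  87 116 130 134 133 133]]
```

View pics/cmp3.png

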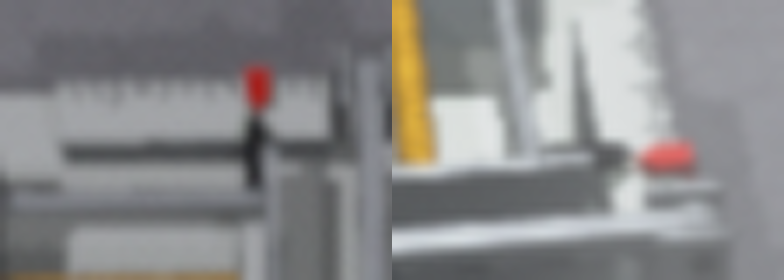

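The pointer is now at column 286.0–286.2 and the clip at 286.4, so about 1–1.5 mm remains by top view. Odometry suggests slightly more, so I'll check the travel using the long edge of the stop plate in both views.

```bash
python3 - <<'E'
from h import *
def cross(l,off):  # steepest falling edge, parabola on the gradient
    g=np.diff(cv2.GaussianBlur(l.astype(np.float32).reshape(1,-1),(0,0),0.8).ravel());i=g[1:-1].argmin()+1
    a,b,c=g[i-1:i+2];return off+i+.5+.5*(a-c)/(a-2*b+c)
for k in(0,3):
    t=cv2.imread(f"pics/top{k}.png").mean(2);s=cv2.imread(f"pics/side{k}.png").mean(2)
    T=[onz("top",(cross(t[v,280:294],280),v),.09) for v in list(range(192,198))+list(range(213,223))]
    S=[onz("side",(u,cross(s[204:222,u],204)),.09) for u in range(268,304,2)]
    for n,P in(("top",T),("side",S)):
        P=np.array(P);d=P[:,1]-np.tan(np.radians(1.1))*(P[:,0]-.583)
        print(k,n,np.round(1000*np.median(d),2),np.round(1000*d,1))
# red clip and pointer in the side view
for k in(0,3):
    i=cv2.imread(f"pics/side{k}.png").astype(int);print(i[206:220,304:326].mean(2).astype(int));
print((i[206:220,304:326,2]-i[206:220,304:326,:2].max(2)))
c=np.array([.683,-.141,.083]);x=np.array([np.cos(.02),np.sin(.02),0]);
for dx in(-.03,-.02,-.015,-.01,0,.01):print(dx,proj("side",c+x*dx).round(2),proj("top",c+x*dx).round(2))
E
```

```text
0 top -133.12 [-126.1 -143.  -143.4 -143.4 -142.8 -142.  -134.5 -131.8 -125.4 -125.7
 -140.6 -140.9 -131.  -128.8 -128.4 -131.2]
0 side -144.04 [-144.3 -142.7 -143.2 -144.1 -144.4 -144.4 -145.  -144.3 -144.5 -144.3
 -144.  -144.  -142.9 -141.9 -143.6 -143.8 -144.7 -130.2]
3 top -140.87 [-135.7 -153.8 -153.8 -154.1 -153.7 -151.9 -144.1 -132.4 -134.8 -136.
 -142.1 -140.9 -140.5 -139.2 -138.1 -140.9]
3 side -154.89 [-154.6 -154.5 -155.1 -155.1 -153.8 -153.  -155.1 -155.4 -155.5 -155.4
 -153.9 -153.  -152.5 -153.  -154.8 -155.6 -155.1 -155. ]
[[207 179 132 117 146 186 206 211 215 217 218 215 206 194 195 178 150 140
  141 140 140 140]
 [188 158 120 105 118 142 159 169 190 209 216 214 203 191 187 172 146 140
  141 141 140 139]
 [145 134 124 111 101 104 112 120 143 177 206 210 198 189 183 170 150 141
  140 141 141 141]
 [157 158 159 141 106  92  92  97 115 155 197 211 208 196 182 173 159 145
  140 140 141 140]
 [165 156 150 132 101  89  89  97 126 171 203 211 204 186 171 164 156 144
  141 141 140 140]
 [130 123 119 110  98  95  99 114 151 190 207 200 179 161 151 148 145 140
  140 139 138 14
[... 2877 characters left out ...]
8  -2  -6]
 [ -5  -6  -5  -5  -4  -4  -5  -5  -6  -5  -4  -1   4   7   5   4   4   6
    8   2  -5  -6]
 [ -5  -6  -5  -4  -5  -4  -5  -6  -6  -6  -3  -5  -3  -3  -5  -5  -5  -5
   -5  -6  -8  -7]
 [ -5  -5  -5  -5  -4  -4  -4  -4  -5  -3  -4  -5  -5  -6  -7  -6  -6  -7
   -6  -6  -6  -6]
 [ -5  -5  -5  -4  -5  -4  -4  -4  -5  -3  -3  -5  -5  -5  -5  -6  -6  -6
   -6  -7  -6  -5]
 [ -4  -4  -4  -5  -5  -5  -4  -4  -5  -3  -4  -5  -6  -6  -6  -6  -7  -7
   -8  -9  -8  -6]]
-0.03 [308.12 211.95] [286.48 185.69]
-0.02 [311.72 211.69] [286.44 182.81]
-0.015 [313.52 211.56] [286.42 181.37]
-0.01 [315.32 211.43] [286.4  179.93]
0 [318.92 211.17] [286.36 177.06]
0.01 [322.51 210.92] [286.32 174.2 ]
```

Travel is confirmed by the plate edge: 10.5 mm in the top view, 10.8 mm in the side view, or about 2.1 mm per stroke. About 1.4 mm remains, so the next stroke is 12 mm.

```bash
python3 -m jog '[[[0.088,-0.1002,-0.03,0,0,0,255],[0.088,-0.1002,-0.04,0,0,0,255],[0.088,-0.1002,-0.05,0,0,0,255],[0.088,-0.1002,-0.05,0,0,0,255],[0.088,-0.1002,-0.055,0,0,0,255],[0.088,-0.1002,-0.057,0,0,0,255],[0.088,-0.1002,-0.058,0,0,0,255],[0.088,-0.1002,-0.058,0,0,0,255]]]'
python3 -m jog '[[[0,0,-0.001,0,0,0,255],[0,0,-0.0016,0,0,0,255],[0,0,-0.002,0,0,0,255],[0,0,-0.002,0,0,0,255],[0.003,0.0001,-0.002,0,0,0,255],[0.006,0.0001,-0.002,0,0,0,255],[0.009,0.0002,-0.002,0,0,0,255],[0.012,0.0002,-0.002,0,0,0,255],[0.012,0.0002,-0.002,0,0,0,255]]]'
python3 -m jog '[[[0,0,0.004,0,0,0,255],[-0.05,0,0.03,0,0,0,255],[-0.1,0.04,0.06,0,0,0,255],[-0.1,0.08,0.06,0,0,0,255],[-0.1,0.1,0.06,0,0,0,255],[-0.1,0.1,0.06,0,0,0,255],[-0.1,0.1,0.06,0,0,0,255]]]'
python3 - <<'E'
from h import *
for n in("side","top"): cv2.imwrite(f"pics/{n}4.png",bot.camera(n))
from gap import gap
i=cv2.imread("pics/top4.png");print(gap(i));print(i[180:187,280:294].mean(2).astype(int))
def cross(l,off):
    g=np.diff(cv2.GaussianBlur(l.astype(np.float32).reshape(1,-1),(0,0),0.8).ravel());i=g[1:-1].argmin()+1
    a,b,c=g[i-1:i+2];return off+i+.5+.5*(a-c)/(a-2*b+c)
for k in(0,3,4):
    t=cv2.imread(f"pics/top{k}.png").mean(2);s=cv2.imread(f"pics/side{k}.png").mean(2)
    print(k,[round(1000*np.median([onz("top",(cross(t[v,280:294],280),v),.09)[1] for v in range(193,197)]),2),
      round(1000*np.mean([onz("side",(u,cross(s[204:222,u],204)),.09)[1] for u in range(268,302,2)]),2)])
z=lambda i,y,x:cv2.resize(i[y:y+40,x:x+56],None,fx=7,fy=7,interpolation=cv2.INTER_CUBIC)
cv2.imwrite("pics/cmp4.png",np.hstack([z(i,165,250),z(cv2.imread("pics/side4.png"),190,280)]))
E
```

```text
clock: 8.7
eef_pos: [0.5791, 0.0141, 0.1049]
tool_rot: [-0.01, 1.0, 0.0, -0.001]
ft_force: [0.7, -0.6, -0.7]
grip_width: -0.0002
clock: 9.45
eef_pos: [0.5928, 0.0149, 0.1039]
tool_rot: [-0.01, 1.0, 0.001, 0.001]
ft_force: [-0.7, 2.6, 5.7]
grip_width: -0.0003
clock: 10.03
eef_pos: [0.4915, 0.1158, 0.1638]
tool_rot: [-0.012, 1.0, -0.0, 0.001]
ft_force: [0.4, 0.0, 0.6]
grip_width: -0.0
(np.float64(286.39), np.float64(176.81), [(182, np.float64(286.57), np.float64(-0.27)), (183, np.float64(286.57), np.float64(-0.22)), (184, np.float64(286.52), np.float64(0.0)), (185, np.float64(286.17), np.float64(1.2))])
[[162 163 163 161 153 131 101  97 122 145 160 163 164 163]
 [164 165 165 162 155 134 101 101 131 154 162 164 163 164]
 [163 163 164 161 148 118  78  76 112 145 161 164 163 164]
 [159 159 158 154 134  92  54  51  87 128 153 158 158 157]
 [138 138 138 132 112  72  40  42  72 110 130 134 133 133]
 [ 98  98  97  90  78  52  37  45  72  92  92  90  89  88]
 [ 76  76  73  67  57  46  38  55  84  98  80  74  73  72]]
0 [np.float64(-142.43), np.float64(-143.82)]
3 [np.float64(-153.03), np.float64(-154.39)]
4 [np.float64(-132.03), np.float64(-155.72)]
```

View pics/cmp4.png

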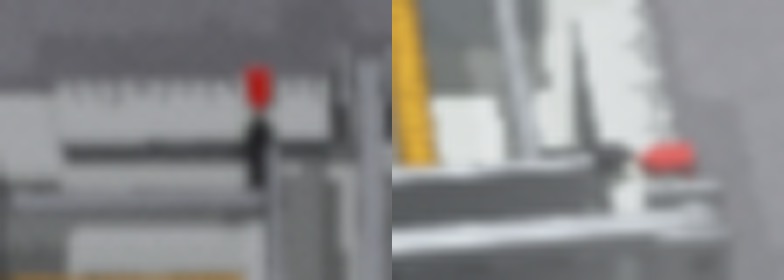

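The pointer stands directly in line with the clip: pointer 286.5 against clip 286.45 in the top view, and the tips face each other in the side view. I'll check that nothing else changed, then hand in.

```bash
python3 - <<'E'
from h import *
a=cv2.imread("pics/side0.png").astype(int);b=cv2.imread("pics/side4.png").astype(int)
d=np.abs(a-b).max(2)
for n,(y0,y1,x0,x1) in dict(nougat=(240,278,300,322),jar=(124,155,285,308),spoon=(128,144,205,260),plate=(338,418,186,288),handle=(222,238,204,250)).items(): print(n,d[y0:y1,x0:x1].mean().round(1),d[y0:y1,x0:x1].max())
o=bot.get_obs();print(o["clock"],o["ft_force"].round(1),bot.job_done())
E
```

```text
nougat 2.9 6
jar 5.1 19
spoon 19.8 121
plate 3.3 6
handle 16.1 93
the job is handed in; nothing more can be done
10.1333 [ 1.1 -0.5  0.2] None
```

I set the slice width by stroking the top of the thumbwheel with the shut fingertips. It took six strokes: five full ones of 18 mm and a last one of 12 mm. I pressed at about 5–6 N, lifted between strokes, pulled the hand clear and handed the job in at 10.1 s.

**Pointer:** It stands level with the red clip. In the top view the pointer is at column 286.5 and the clip at about 286.45, a remaining offset of about 0 ± 0.4 mm. The stop travelled 11.9 mm by the side view, against a start gap I measured at 11.5–12 mm.

**Checks that disagreed or failed:**
- **Stop travel:** It was about 15% more per stroke than the commanded stroke implied, so I relied on the images.
- **Plate edge, last picture:** The stop-plate edge measurement in the top view failed on the last picture, so the final travel figure comes from the side view only.

**Other objects:** Before-and-after side views show the nougat and plate unchanged and the jar nearly so. The spoon and handle areas did differ between the two pictures. I took this to be the arm and its shadow but did not confirm it. I never sent the hand near the handle, and the hand never came down low near the spoon.

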